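Index the direction-finding aerial one hole towards the green cone

ROBOT

A 6-joint arm with a two-finger parallel gripper is mounted at the origin on the work surface. World frame = base frame: x ahead of the robot, y to its left, z up, the work surface at z = 0. Lengths are in m, angles in rad, forces in N, time in s.
With the tool pointing down it reaches from about 0.375 to 0.9 m from the base axis. Payload 3.1 kg.
Tool frame: the origin (TCP) lies on the centre line of the jaws, within the pads' length; the fingertips stand robot.nose_length ahead of it and the grasp point (between the pads) lies 6 mm ahead of it (robot.nose_length is the distance from the TCP to the fingertips, in m); z points along the fingers, y is the line along which they close (so a half turn about z gives the same grasp; the last joint's range is limited). The gripper opens to 87 mm and grips with 3 to 60 N. Pads are 19 mm wide; open, the fingers measure 117 mm over their backs; the gripper's body (75 mm by 190 mm) begins 51 mm behind the grasp point.
Start: joints at [1.137, 0.527, 1.433, -0, 1.181, -0.178], TCP at [0.157, 0.605, 0.248] pointing down, gripper open.
Joint ranges: [-3.08, 3.08], [-0.75, 2.2], [0.22, 2.44], [-1.43, 4.57], [0, 2.65], [-2.85, 2.85]. Speed limits (rad/s): [2.79, 2.79, 3.14, 3.14, 3.14, 3.14].

INTERFACE

Orientations are given as a unit quaternion [x, y, z, w].
In Python, from rig import robot gives the robot as it stands.
- The arm moves only by the shell command python3 -m crank 'ROWS' [FORCE]. ROWS is JSON, one flat list of numbers, 7 for each row, row after row: the shift along the tool's x, y, z in mm, then the turn, a rotation vector about the tool's x, y, z in degrees, then the closure in counts, from 0 (fully open) to 255 (shut). In form: [x, y, z, ax, ay, az, fingers, x, y, z, ax, ay, az, fingers, ...]. A call has exactly 5 rows; each row is the pose to reach, as a shift and turn from the pose commanded when the call began, along the tool's axes at that moment; what a row does not reach only later rows make up. A row lasts 1/12 s, in which the tool goes at most 41.7 mm and 7.16 degrees, less where a joint would pass 70% of its speed; a pose out of reach is approached as far as the arm can. A call with a gripper value outside its range is refused whole. The fingers move at their own pace and stop on an object; FORCE is the grip in N (left out, the last holds). Time passes only in rows, so rows that repeat a pose let the fingers close, or fill a call up. It gives the time, the measured TCP pose, the force, the opening and the grip force at its end, in the units of the state.
- robot.get_obs(): the state, without advancing time (a new reading comes with each control period).
- robot.camera(name): name is "scene" or "top" or "wrist"; returns a dict with "pixels" (480x640x3 uint8, red, green, blue), "intrinsics" (3x3 intrinsics, pixels), "extrinsics" (4x4, takes a point from camera to world coordinates); the wrist camera has in their place "mount" (4x4, takes a point from camera to tool coordinates, whose origin is the TCP and whose axes are the flange's). Camera axes: x right, y down, z forward; pixel columns grow to the right and rows downward; lengths in m; the calibration is good to about 2 mm. A picture is of the moment at which its call begins: read the wrist's pose just before it. There is no depth.
- robot.hand_in(): hands the job in; it is judged then, once.
The state is a dict: "time": time; "q": joint angles; "joint_velocities": joint speeds; "joint_torque": joint torques, N m; "position": TCP position; "tool_rot": TCP orientation; "ft_force": force on the tool from outside, world axes, zero at the start; "moment": the same for the moment, N m; "grip_width": finger opening in m; "grip_force": force on a finger pad.
Only numpy, scipy, OpenCV 4.12 (cv2) and the standard library are available. Lean on these libraries where they do the work, as an engineer would, in place of code of your own. Each camera call takes 0.05 s, during which the arm holds its last target. There are 200 camera calls.

TASK

Press the red plunger on the aerial turntable's arm down with your fingertips to free its pin, keep it pressed while you push it round one hole towards the green cone's side, then let it spring back up so that the pin sits fully home in that hole. Do not pull the plunger up, keep off the black ferrite rod, leave the cones and everything else on the table where they are, and finish clear of it all.

Things in the scene. Friction and masses are not known exactly. Their poses are not given: they have to be found in the camera images.
- index_stand: Fixed stand of the turntable: dark foot disc (176 mm diameter), grey column, aluminium index plate on top. Origin on the turning axis at the work surface, z up. Its x axis runs from the arm's starting hole towards the axis: at the start the arm points along its -x, roughly towards the robot (yawed up to 45 degrees).
- stand_axis (a point): Point on the vertical turning axis at the top face of the index plate, 51 mm above the work surface. The plate is 208 mm in diameter and 6 mm thick, with 12 dark holes, 11 mm wide, every 30 degrees on a circle of 90 mm radius.
- turntable (a joint): Angle of the blue turntable with its forked arm, rad, 0 in the starting hole, growing counterclockwise from above. The next holes are at +0.524 (towards -y of the stand's frame) and -0.524 (towards +y). Turns easily (0.05 N m) once the pin is out, stays where it is left; end stops at +-1.25. The pin has about 1 degree of play in a hole.
- plunger_top (a point): Centre of the flat black rubber top (40 mm diameter) of the red plunger knob (44 mm diameter) at the end of the blue arm, 128 mm from the turning axis; 100 mm above the work surface when up. The plunger moves straight down and turns with the arm. The arm below it ends 75 mm above the work surface.
- plunger (a joint): How far the plunger is pressed, m. 0: up, brass pin tip 3 mm proud of the plate, seen between the arm's two bars; 0.009: pin clear, arm free to turn; 0.012: bottom stop. Spring 600 N/m (7 N at the bottom). Let go between holes it stays about 9 mm down, pin under the plate; pushed on to a hole it springs up. It can be pulled up 5 mm, which is wrong.
- ferrite_rod: Black ferrite rod aerial (130 mm long, 12 mm thick, copper coil in the middle) lying level across the turntable in two white clips, square to the arm, turning with it. Its origin is on the turning axis at the work surface; the rod lies 84 mm above it, its top at 93 mm.
- green_cone_mid (a point): Middle of the green marker cone (44 mm tall, foot 48 mm wide, loose, 40 g), which stands on the table outside the arm's circle, 170 to 195 mm from the turning axis, on one side of the arm. Its side is the way to turn.
- red_cone_mid (a point): Middle of the red marker cone, same size, on the other side of the arm.
- screwdriver: Loose screwdriver lying beside the stand. Bystander.
- mug: Loose blue mug, 76 mm wide and 85 mm tall, standing beside the stand; origin at its underside. Bystander.
- bottle: Loose water bottle, 64 mm wide, 200 mm tall, at the left; origin at its underside. Bystander.
- speaker: Loose black loudspeaker box, 85 mm, at the right; origin at its underside. Bystander.
- tape_roll: Loose orange tape roll, 90 mm wide, 24 mm high, at the left; origin at its underside. Bystander.
- jar: Loose glass jar, 60 mm wide, 70 mm tall, at the right; origin at its underside. Bystander.
Mind the look-alikes: they are no part of the job. Of the things that look like the part that bears green_cone_mid, the smallest one is meant.

How it is judged:
By the outcome, as a careful person would: the job done as asked, in the order asked, and still so for the second after the job is handed in, with the robot touching nothing.
It also fails if it takes over 32 s, if anything falls off the work surface, if the arm or the gripper's body presses on something with over 40 N, if the wrist force passes 120 N, or if a joint passes its speed limit or range.

## Working session

There is one attempt and no reset: what is moved stays moved. The work goes in short steps, Python scripts to look and compute and a shell command to move; the robot and the scene stay as the last step left them, time stands still between calls to the robot, and variables do not carry over. Pictures are saved under pics/ and viewed, at most 10 in all, crops included, and the job is handed in when it is done.

```bash
mkdir -p pics; ls; python3 - <<'E'
from rig import robot
import cv2,numpy as np,pickle
o=robot.get_obs();print(o,robot.nose_length)
d={}
for n in("scene","top"):
    c=robot.camera(n);d[n]=c;cv2.imwrite(f"pics/{n}0.png",c["pixels"][:,:,::-1]);print(n,c["intrinsics"],c["extrinsics"])
pickle.dump(d,open("cams.pkl","wb"))
E
```

```text
pics
{'time': 0.0, 'q': array([ 1.13748140e+00,  5.28467070e-01,  1.43391932e+00, -3.88107026e-06,
        1.18142117e+00, -1.78506960e-01]), 'joint_velocities': array([-1.01799857e-03, -1.78631670e-03,  8.71600078e-04,  1.44723914e-04,
       -9.13000500e-04,  9.54237760e-05]), 'joint_torque': array([ 1.81889891e-04, -4.40026259e+01, -1.76598483e+01,  6.34381059e-02,
        5.80447877e-02, -1.30965559e-04]), 'position': array([0.15721679, 0.60418363, 0.24656563]), 'tool_rot': array([ 1.27058787e-01,  9.91894570e-01, -1.05657966e-03, -3.31812172e-04]), 'ft_force': array([-1.15209628,  0.03323643, -0.38869939]), 'moment': array([-0.03474692,  0.0330469 ,  0.00901019]), 'grip_force': 0.0, 'grip_width': 0.08698397744911147} 0.025
scene [[600.74526367   0.         324.80300646]
 [  0.         600.74526367 244.62777472]
 [  0.           0.           1.        ]] [[-0.54491007  0.66151761 -0.51523536  1.27473913]
 [ 0.83829765  0.41648379 -0.35184983  0.46806602]
 [-0.01816768 -0.6236471  -0.78149487  1.21391132]
 [ 0.          0.          0.          1.        ]]
top [[525.12244964   0.         321.53317453]
 [  0.         525.12244964 233.20814864]
 [  0.           0.           1.        ]] [[ 2.71290461e-02 -9.91276713e-01  1.28974774e-01  3.86501606e-01]
 [-9.99631621e-01 -2.67991799e-02  4.29269459e-03 -3.09113921e-02]
 [-7.98830006e-04 -1.29043719e-01 -9.91638584e-01  1.34347632e+00]
 [ 0.00000000e+00  0.00000000e+00  0.00000000e+00  1.00000000e+00]]
```

View pics/top0.png

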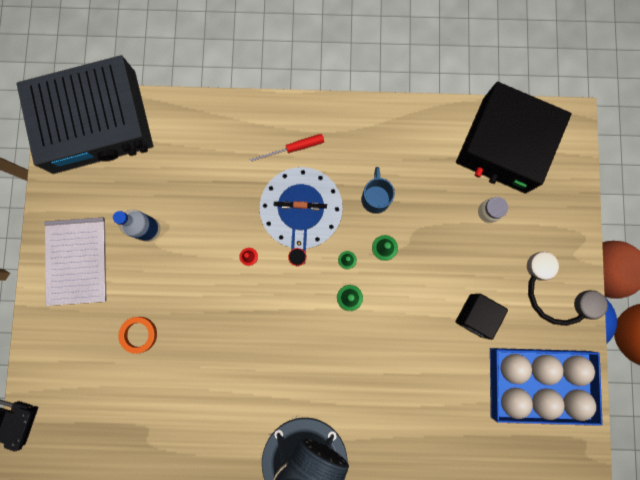

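View pics/scene0.png

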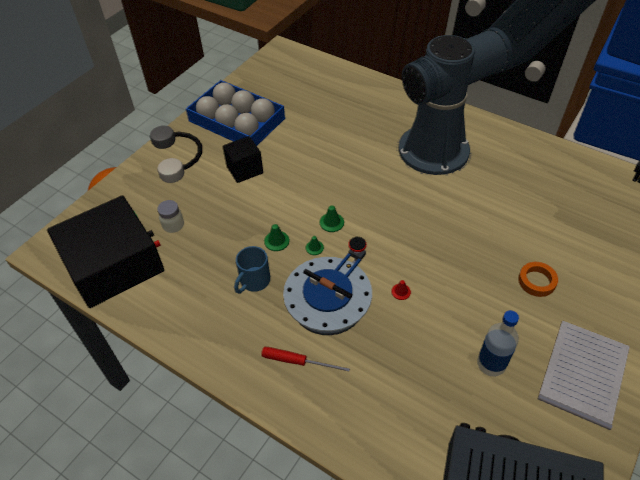

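The top view shows the plunger at (297,257) and the axis at about (301,207). There are three green cones: (347,260) is the smallest, and (385,247) and (349,297) are larger look-alikes. The red cone is at (249,257). The red look-alikes are the red cone and the screwdriver handle (305,143). The smallest green cone is on the -y side, so the turn is +30° (CCW). I'll check this in one close crop and measure.

```bash
cat > h.py <<'E'
import numpy as np,pickle
def ray(c,uv,z,T=None):
    T=c["extrinsics"] if T is None else T
    d=T[:3,:3]@np.linalg.inv(c["intrinsics"])@np.array([*uv,1.]);o=T[:3,3]
    return o+d*(z-o[2])/d[2]
E
python3 - <<'E'
import pickle,cv2,numpy as np
from h import ray
d=pickle.load(open("cams.pkl","rb"))
a=d["top"]["pixels"][155:310,225:405];b=d["scene"]["pixels"][190:345,265:445]
f=lambda i:cv2.resize(i,None,fx=4.4,fy=3.8 if 0 else 4.4,interpolation=cv2.INTER_CUBIC)[:,:,::-1]
cv2.imwrite("pics/c1.png",f(a))
for n,c in d.items():
    P=c["pixels"].astype(int)
    for nm,m in (("red",(P[...,0]>120)&(P[...,1]<60)&(P[...,2]<60)),("green",(P[...,1]>70)&(P[...,0]<60)&(P[...,2]<90)&(P[...,1]>P[...,2]+30)),("plate",(P.min(2)>120)&(P[...,2]>P[...,0]+8))):
        k,l,s,ce=cv2.connectedComponentsWithStats(m.astype(np.uint8))
        for i in range(1,k):
            if s[i,4]>40: print(n,nm,s[i],ce[i].round(1))
for n,u in (("top",(297.5,257)),("scene",(357.5,243))): print("plunger",ray(d[n],u,.1))
for u in ((347,260),(385,247),(349,297),(249,257)): print("cone",ray(d["top"],u,.02))
E
```

```text
scene red [392 284  19  15  96] [400.  292.9]
scene red [262 347  43  15 297] [282.8 353.9]
scene green [320 215  24  17 152] [331.  224.5]
scene green [265 232  24  18 165] [276.4 242.9]
scene green [306 241  18  14  92] [314.  249.2]
scene plate [ 284  257   88   73 2460] [327.1 296.6]
scene plate [341 261  12  12  48] [345.  267.5]
top red [286 134  38  18 320] [305.1 142.9]
top red [476 168   7   9  43] [479.1 171.6]
top red [604 244  22  25  62] [611.  254.7]
top red [240 248  17  17 187] [248.6 256. ]
top red [605 270  13  20  48] [609.6 279.6]
top red [635 319   5  30  94] [637.7 332.9]
top green [373 236  24  24 281] [384.6 246.7]
top green [339 252  16  16 140] [347.  259.4]
top green [338 286  23  24 286] [349.3 297.3]
top plate [ 260  168   82   80 2987] [300.8 205.3]
top plate [488 198  19  19 235] [497.2 206.8]
top plate [126 212  19  23 283] [135.8 223.1]
top plate [294 230  10  18 132] [298.8 237.4]
plunger [0.48975117 0.02996092 0.1       ]
plunger [0.49481555 0.02958555 0.1       ]
cone [ 0.49218671 -0.09130561  0.02      ]
cone [ 0.52776826 -0.18681955  0.02      ]
cone [ 0.39960493 -0.09824311  0.02      ]
cone [0.49307708 0.15639406 0.02      ]
```

View pics/c1.png

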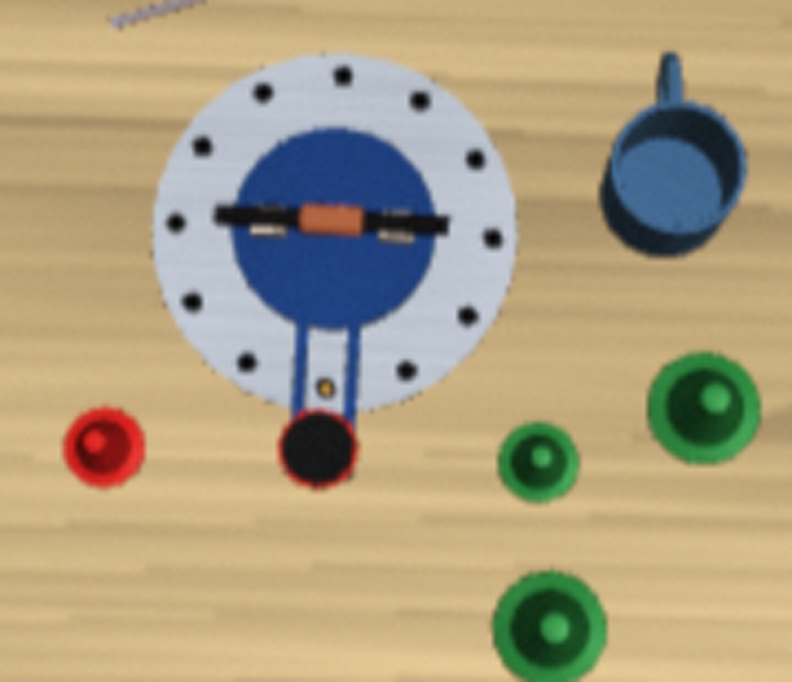

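The crop confirms the choice: small green cone at crop (538,462), plunger at (318,450), plate centre about (335,234), and the brass pin at (325,388) between the bars. The mug and the larger cones are clear of the turn.

```bash
cat >> h.py <<'E'
from scipy.spatial.transform import Rotation as R
def shift(o,p): # world target TCP -> tool-axes mm
    return (R.from_quat(o["tool_rot"]).inv().apply(np.array(p)-o["position"])*1000).round(1)
E
python3 - <<'E'
from h import *
from rig import robot
d=pickle.load(open("cams.pkl","rb"))["top"]
A=ray(d,(301.0,208.2),.051);P=ray(d,(297.3,257.3),.1);C=ray(d,(347,259.4),.015)
v=P-A;print(A,P,C,np.hypot(*v[:2]),np.degrees(np.arctan2(v[1],v[0])),np.hypot(*(C-A)[:2]))
o=robot.get_obs();print(shift(o,[P[0],P[1],.21]))
E
```

```text
[0.61618179 0.02765723 0.051     ] [0.48902475 0.03041195 0.1       ] [ 0.49410916 -0.09150197  0.015     ] 0.12718687623533437 178.75894222500395 0.17058910571434652
[-465.7 -471.6   37.4]
```

```bash
for i in 1 2 3 4; do python3 -m crank '[-23,-24,0,0,0,0,255,-47,-47,0,0,0,0,255,-70,-71,0,0,0,0,255,-93,-94,0,0,0,0,255,-116,-118,0,0,0,0,255]' 10; done
python3 -m crank '[0,0,8,0,0,0,255,0,0,16,0,0,0,255,0,0,24,0,0,0,255,0,0,24,0,0,0,255,0,0,24,0,0,0,255]'
python3 - <<'E'
from h import *
from rig import robot
import cv2
o=robot.get_obs();c=robot.camera("wrist");cv2.imwrite("pics/w1.png",c["pixels"][:,:,::-1])
T=np.eye(4);T[:3,:3]=R.from_quat(o["tool_rot"]).as_matrix();T[:3,3]=o["position"]
pickle.dump((c,T@c["mount"],o),open("w1.pkl","wb"));print(c["mount"],o["ft_force"])
W=T@c["mount"]
for p in ([.489,.0304,.1],[.6162,.0277,.051]):
    q=np.linalg.inv(W)@[*p,1];q=c["intrinsics"]@q[:3];print(q/q[2])
E
```

```text
time: 0.52
position: [0.2403, 0.4599, 0.2471]
tool_rot: [0.127, 0.992, -0.0, -0.0]
ft_force: [0.7, 0.1, -0.1]
grip_width: 0.0613
grip_force: 0.0
time: 0.93
position: [0.3228, 0.3165, 0.2474]
tool_rot: [0.127, 0.992, -0.0, -0.0]
ft_force: [0.1, 0.4, -0.0]
grip_width: 0.0283
grip_force: 0.0
time: 1.35
position: [0.4054, 0.173, 0.2474]
tool_rot: [0.127, 0.992, 0.0, -0.0]
ft_force: [-0.2, 0.4, -0.3]
grip_width: 0.0016
grip_force: 0.0
time: 1.77
position: [0.4879, 0.0296, 0.2473]
tool_rot: [0.127, 0.992, 0.0, -0.0]
ft_force: [0.8, 0.0, 0.0]
grip_width: 0.0002
grip_force: 0.0
time: 2.18
position: [0.4861, 0.0323, 0.2227]
tool_rot: [0.126, 0.992, 0.0, -0.002]
ft_force: [-0.0, 0.1, 0.9]
grip_width: 0.0005
grip_force: 0.0
[[-4.56611887e-04 -9.67234852e-01 -2.53882913e-01  6.92757401e-02]
 [ 9.99999710e-01 -5.96443799e-04  4.73799021e-04  4.14642694e-04]
 [-6.09701815e-04 -2.53882623e-01  9.67234843e-01 -1.37407327e-01]
 [ 0.00000000e+00  0.00000000e+00  0.00000000e+00  1.00000000e+00]] [-0.02097162  0.06708185  0.91814069]
[313.24769194 241.92484408   1.        ]
[343.45300951 349.71573106   1.        ]
```

View pics/w1.png

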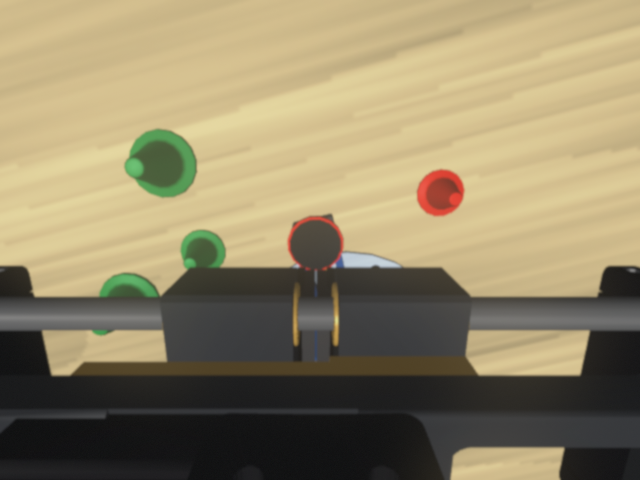

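The wrist view shows the plunger top at (316,243), predicted (313,242), so the position agrees within about 1 mm. The small green cone at (203,250) and the red cone at (440,192) are clear.

```bash
python3 - <<'E'
from h import *
from rig import robot
c,W,_=pickle.load(open("w1.pkl","rb"));P=ray(c,(315.8,243),.1,W);o=robot.get_obs()
print(P,o["position"],shift(o,[.489,.030,.131]))
E
```

```text
[0.49031456 0.03207253 0.1       ] [0.48663364 0.03220837 0.22319687] [-3.  -1.5 92.2]
```

```bash
python3 -m crank '[-3,-1,20,0,0,0,255,-3,-1,40,0,0,0,255,-3,-1,60,0,0,0,255,-3,-1,80,0,0,0,255,-3,-1,88,0,0,0,255]'
python3 -m crank '[0,0,2,0,0,0,255,0,0,4,0,0,0,255,0,0,4,0,0,0,255,0,0,4,0,0,0,255,0,0,4,0,0,0,255]'
```

```text
time: 2.65
position: [0.4889, 0.0303, 0.134]
tool_rot: [0.126, 0.992, 0.0, -0.002]
ft_force: [-0.7, 0.9, -0.1]
grip_width: 0.0004
grip_force: 0.0
time: 3.07
position: [0.4909, 0.0293, 0.1325]
tool_rot: [0.127, 0.992, -0.0, 0.001]
ft_force: [-0.8, 0.7, -0.8]
grip_width: 0.0006
grip_force: 0.0
```

```bash
python3 -m crank '[0,0,2,0,0,0,255,0,0,4,0,0,0,255,0,0,6,0,0,0,255,0,0,8,0,0,0,255,0,0,10,0,0,0,255]'
python3 -m crank '[0,0,1,0,0,0,255,0,0,3,0,0,0,255,0,0,5,0,0,0,255,0,0,6,0,0,0,255,0,0,6,0,0,0,255]'
```

```text
time: 3.48
position: [0.4903, 0.0293, 0.1215]
tool_rot: [0.127, 0.992, -0.0, 0.0]
ft_force: [0.8, 0.0, 2.9]
grip_width: 0.0
grip_force: 1.2
time: 3.9
position: [0.4903, 0.0293, 0.1156]
tool_rot: [0.127, 0.992, -0.0, 0.0]
ft_force: [-0.5, 0.1, 5.5]
grip_width: 0.0007
grip_force: 2.9
```

```bash
python3 -m crank '[0,0,0.5,0,0,0,255,0,0,1,0,0,0,255,0,0,1.6,0,0,0,255,0,0,1.6,0,0,0,255,0,0,1.6,0,0,0,255]'
python3 - <<'E'
from h import *
from rig import robot
o=robot.get_obs();A=np.array([.6175,.0278]);p=o["position"];print(p,o["ft_force"])
r=p[:2]-A
for a in range(3,34,3):
    t=np.radians(a);q=A+np.array([[np.cos(t),-np.sin(t)],[np.sin(t),np.cos(t)]])@r
    print(a,shift(o,[*q,p[2]]))
E
```

```text
time: 4.32
position: [0.4903, 0.0293, 0.1143]
tool_rot: [0.127, 0.992, -0.0, 0.0]
ft_force: [-1.3, 0.4, 6.8]
grip_width: 0.0004
grip_force: 3.3
[0.49029601 0.02930825 0.114277  ] [-1.26565905  0.41769166  6.76342614]
3 [-1.8 -6.4  0. ]
6 [ -3.9 -12.7   0. ]
9 [ -6.3 -18.9   0. ]
12 [ -9.1 -25.    0. ]
15 [-12.1 -30.9   0. ]
18 [-15.5 -36.7   0. ]
21 [-19.2 -42.2   0. ]
24 [-23.1 -47.6   0. ]
27 [-27.3 -52.7   0. ]
30 [-31.8 -57.6   0. ]
33 [-36.6 -62.3   0. ]
```

```bash
python3 -m crank '[-1,-3,0,0,0,0,255,-2.3,-8,0,0,0,0,255,-5,-15,0,0,0,0,255,-7.5,-22,0,0,0,0,255,-9,-25,0,0,0,0,255]'
python3 -m crank '[-2,-4,0,0,0,0,255,-6.4,-11.7,0,0,0,0,255,-11,-18.5,0,0,0,0,255,-16,-24.5,0,0,0,0,255,-18.2,-27.7,0,0,0,0,255]'
python3 - <<'E'
from h import *
from rig import robot
import cv2
c=robot.camera("top");s=robot.camera("scene");o=robot.get_obs();print(o["position"],o["ft_force"])
pickle.dump((c,s),open("t2.pkl","wb"))
f=lambda i:cv2.resize(i,None,fx=4,fy=4,interpolation=cv2.INTER_CUBIC)[:,:,::-1]
cv2.imwrite("pics/c2.png",np.hstack([f(c["pixels"][165:300,250:350]),f(s["pixels"][215:350,270:370])]))
E
```

```text
time: 4.73
position: [0.4931, 0.0023, 0.1144]
tool_rot: [0.127, 0.992, -0.0, 0.001]
ft_force: [-0.4, 0.2, 6.3]
grip_width: 0.0006
grip_force: 3.3
time: 5.15
position: [0.504, -0.0293, 0.1144]
tool_rot: [0.127, 0.992, -0.0, 0.001]
ft_force: [0.2, 0.9, 6.2]
grip_width: 0.0005
grip_force: 3.2
[ 0.50415654 -0.02945089  0.11442942] [ 0.00791721 -1.05736634  5.8537185 ]
```

View pics/c2.png

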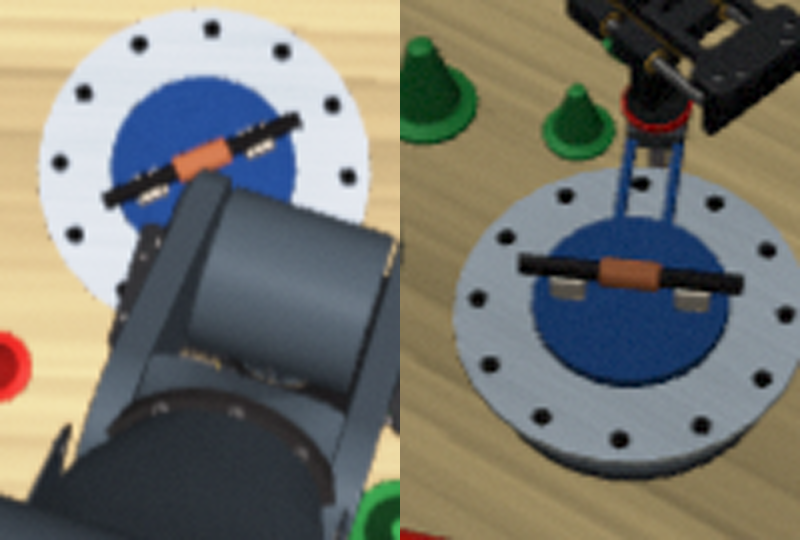

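The turntable has turned about 25°: the rod runs crop (108,200)–(297,120), and the scene half shows the next hole (641,184) nearly between the bars. I'll measure the angle from the rod before and now.

```bash
cat > ang.py <<'E'
from h import *
A=np.array([.6175,.0278])
def ang(c):
    P=c["pixels"].astype(int);L=[]
    for v in range(150,300):
        for u in range(250,350):
            r,g,b=P[v,u]
            if (b<60 and b-r<25) or (r>120 and r-b>50 and r-g>35):
                w=ray(c,(u,v),.084)[:2]-A
                if np.hypot(*w)<.068 and w[0]>-.03: L.append(w)
    L=np.array(L)
    for _ in range(3):   # keep a band about the line
        m=L.mean(0) if _==0 else m2; e=np.linalg.svd(L-m)[2][0]
        k=abs((L-m)@[-e[1],e[0]])<.009; L=L[k]; m2=L.mean(0)
    e=np.linalg.svd(L-m2)[2][0]
    return np.degrees(np.arctan2(e[0],-e[1])),len(L),m2
E
python3 - <<'E'
from ang import *
d=pickle.load(open("cams.pkl","rb"));c,s=pickle.load(open("t2.pkl","rb"))
print(ang(d["top"]),ang(c))
E
```

```text
(np.float64(-1.2905901535583804), 224, array([0.00197769, 0.0021126 ])) (np.float64(-154.95339128489252), 213, array([0.00203371, 0.00107965]))
```

```bash
python3 -m crank '[-1.5,-1.7,0,0,0,0,255,-3,-3.4,0,0,0,0,255,-4.5,-5,0,0,0,0,255,-5.5,-6,0,0,0,0,255,-5.5,-6,0,0,0,0,255]'
python3 - <<'E'
from ang import *
from rig import robot
print([ang(robot.camera("top"))[0] for _ in range(3)],robot.get_obs()["ft_force"])
E
```

```text
time: 5.67
position: [0.5077, -0.0361, 0.1144]
tool_rot: [0.127, 0.992, -0.0, 0.001]
ft_force: [-1.2, -0.7, 7.0]
grip_width: 0.0006
grip_force: 3.2
[np.float64(-151.49371405616898), np.float64(-151.51431181074315), np.float64(-151.49516887537965)] [-0.41594644 -1.27948881  6.48629598]
```

Turned 29.8°, within the pin's play. I'll let it up slowly.

```bash
python3 -m crank '[0,0,-1,0,0,0,255,0,0,-2,0,0,0,255,0,0,-3,0,0,0,255,0,0,-4,0,0,0,255,0,0,-5,0,0,0,255]'
python3 -m crank '[0,0,-1,0,0,0,255,0,0,-2,0,0,0,255,0,0,-3,0,0,0,255,0,0,-3,0,0,0,255,0,0,-3,0,0,0,255]'
```

```text
time: 6.23
position: [0.5075, -0.0358, 0.1192]
tool_rot: [0.127, 0.992, -0.0, 0.001]
ft_force: [-0.2, 1.0, 3.5]
grip_width: 0.0003
grip_force: 1.8
time: 6.65
position: [0.5074, -0.0356, 0.1219]
tool_rot: [0.127, 0.992, 0.0, 0.0]
ft_force: [0.8, 0.5, 3.4]
grip_width: 0.0002
grip_force: 1.1
```

The spring still pushes at 3 mm down, so the pin has entered the hole. I'll lift clear and look.

```bash
python3 -m crank '[0,0,-2,0,0,0,255,0,0,-5,0,0,0,255,0,0,-15,0,0,0,255,0,0,-40,0,0,0,255,0,0,-75,0,0,0,255]'
python3 -m crank '[20,10,-20,0,0,0,255,45,20,-30,0,0,0,255,80,30,-40,0,0,0,255,100,30,-50,0,0,0,255,100,30,-50,0,0,0,255]'
python3 - <<'E'
from ang import *
from rig import robot
import cv2
c=robot.camera("top");s=robot.camera("scene");print(ang(c),robot.get_obs()["ft_force"])
f=lambda i:cv2.resize(i,None,fx=4,fy=4,interpolation=cv2.INTER_CUBIC)[:,:,::-1]
cv2.imwrite("pics/c3.png",np.hstack([f(c["pixels"][165:300,250:350]),f(s["pixels"][215:350,270:370])]))
E
```

```text
time: 7.07
position: [0.5044, -0.035, 0.1958]
tool_rot: [0.127, 0.992, 0.001, -0.004]
ft_force: [-0.1, 0.3, 0.5]
grip_width: 0.0006
grip_force: 0.0
time: 7.48
position: [0.4125, 0.0206, 0.2482]
tool_rot: [0.126, 0.992, 0.0, -0.002]
ft_force: [-0.2, 0.6, -0.2]
grip_width: 0.0006
grip_force: 0.0
(np.float64(-151.85904378219172), 212, array([0.00158368, 0.00172775])) [ 1.16901974 -0.42642187 -0.06233741]
```

View pics/c3.png

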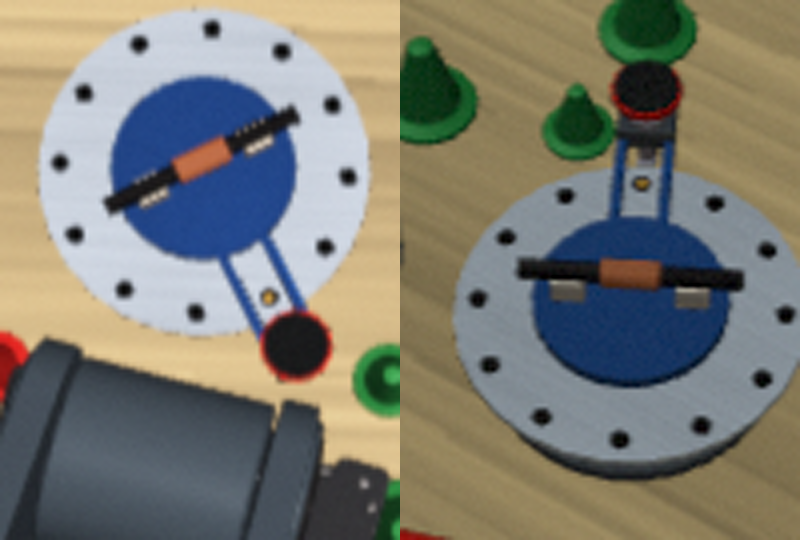

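The brass pin sits in the next hole (crop (268,297) and (641,184)), the plunger is up, and the cones have not moved. I'll check the plunger height by intersecting the two views, then hand in.

```bash
python3 - <<'E'
from h import *
d=pickle.load(open("cams.pkl","rb"))
for z in (.09,.095,.1,.105): print(z,ray(d["top"],(324,251.5),z)[:2],ray(d["scene"],(331.75,237),z)[:2])
print("before",[ (z,ray(d["top"],(297.3,257.3),z)[:2]-ray(d["scene"],(357.5,243),z)[:2]) for z in (.09,.1)])
from rig import robot
print(robot.hand_in())
E
```

```text
0.09 [ 0.50550577 -0.03259342] [ 0.50501615 -0.03659032]
0.095 [ 0.50503107 -0.03258671] [ 0.50844045 -0.03434523]
0.1 [ 0.50455637 -0.03258   ] [ 0.51186476 -0.03210014]
0.105 [ 0.50408168 -0.03257329] [ 0.51528906 -0.02985505]
before [(0.09, array([0.00203535, 0.00525597])), (0.1, array([-0.0057908,  0.0008264]))]
the job is handed in; nothing more can be done
None
```

The job is handed in: I pressed the plunger down, turned the arm one hole (about 30°) to the small green cone's side, and let it spring back up. Afterwards the brass pin showed in that hole in both camera views, the plunger looked as high as at the start (within the roughly 2 mm camera accuracy), the cones in view hadn't moved, and the arm ended clear at about 7.5 s.

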